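# Shake out a pin magazine and put it back in its cutout

### The arm

A 6-joint arm with a two-finger parallel gripper is mounted at the origin on the work surface. World frame = base frame: x ahead of the robot, y to its left, z up, the work surface at z = 0. Lengths are in m, angles in rad, forces in N, time in s.
With the tool pointing down it reaches from about 0.425 to 0.95 m from the base axis. Payload 3.5 kg.
Tool frame: the origin (TCP) lies on the centre line of the jaws, within the pads' length; the fingertips stand 14 mm ahead of it and the grasp point (between the pads) lies 5 mm behind it (ctrl.finger_overhang is the distance from the TCP to the fingertips, in m); z points along the fingers, y is the line along which they close (so a half turn about z gives the same grasp; the last joint's range is limited). The gripper opens to 85 mm and grips with 20 to 120 N. Pads are 22 mm wide; open, the fingers measure 114 mm over their backs; the gripper's body (76 mm by 85 mm) begins 54 mm behind the grasp point. The pads swing forward as they close: fully open they stand 13 mm farther back than shut.
Start: joints at [-0.15, 0.286, 1.577, -0, 1.279, -0.15], TCP at [0.675, 0, 0.211] pointing down, gripper open.
Joint ranges: [-2.77, 2.77], [-0.9, 2.22], [0.21, 2.48], [-1.53, 4.67], [0.24, 2.81], [-2.84, 2.84]. Speed limits (rad/s): [2.79, 2.79, 3.14, 3.14, 3.14, 3.14].

### API

Orientations are given as a unit quaternion [x, y, z, w].
In Python, from plant import ctrl gives the robot as it stands.
- The arm moves only by the tool send_rows, never from a script. Its argument "moves" is text: rows parted by semicolons, each of 7 numbers parted by spaces: the turn, a rotation vector about the tool's x, y, z in units of 360 degrees (1.0 is 360 degrees), then the shift along the tool's x, y, z in units of 20 cm (1.0 is 20 cm), then the gripper's target within -1 to 1 (fully open at 1, half-way at 0, shut at -1). A call has 1 to 12 rows; each row is the pose to reach, as a shift and turn from the pose commanded when the call began, along the tool's axes at that moment, turning the shorter way round; what a row does not reach only later rows make up. A row lasts 1/8 s, in which the tool goes at most 62.5 mm and 10.7 degrees, less where a joint would pass 70% of its speed; a pose out of reach is approached as far as the arm can. A call with a number of a shift or a turn outside -1 to 1 is refused whole. A call with a gripper value outside its range is refused whole. The fingers move at their own pace and stop on an object; "newtons" is the grip in N (left out, the last holds). Time passes only in rows, so rows that repeat a pose let the fingers close. It gives the time, the measured TCP pose, the force, the opening and the grip force at its end, in the units of the state.
- ctrl.get_state(): the state, without advancing time (a new reading comes with each control period).
- ctrl.read_camera(name): name is "scene" or "side" or "wrist"; returns a dict with "image" (480x640x3 uint8, red, green, blue), "fovy" (degrees; the focal length in pixels is half the picture's height over the tangent of half this angle, whatever the lens; pixels are square), "cx", "cy" (the principal point, pixels), "distortion" ([k1, k2, p1, p2, k3] as OpenCV has them; the pictures are not rectified), "extrinsics" (4x4, takes a point from camera to world coordinates). Camera axes: x right, y up, looking along -z (the intrinsics and any distortion apply to the point x, -y, -z); pixel columns grow to the right and rows downward; lengths in m; the calibration is good to about 2 mm. A picture is of the moment at which its call begins. There is no depth.
- ctrl.sign_off(): hands the job in; it is judged then, once.
The state is a dict: "time": time; "qpos": joint angles; "dq": joint speeds; "joint_efforts": joint torques, N m; "eef_pos": TCP position; "tcp_rot": TCP orientation; "contact_force": force on the tool from outside, world axes, zero at the start; "wrist_torque": the same for the moment, N m; "opening": opening from 0.0 (shut) to 1.0 (fully open); "finger_force": force on a finger pad.
Only numpy, scipy, OpenCV 4.12 (cv2) and the standard library are available. Lean on these libraries where they do the work, as an engineer would, in place of code of your own. Each camera call takes 0.05 s, during which the arm holds its last target. There are 200 camera calls.

### The job

Pick up the grey pin magazine, tip it mouth-down over the blue tote and shake it until its felt weight stops dropping, so that all three steel pins have fallen out into the tote. Then lay the empty magazine fully home in the T-shaped cutout of the foam tray, the right way round, and let go. Leave the tape roll, the bottle and the carton where they are.

Things in the scene. Friction and masses are not known exactly. Their poses are not given: they have to be found in the camera images.
- magazine: Loose grey plastic box lying on the bench: 130 mm long (x), 64 wide (y), 50 high (z), walls 4 mm, 0.2 to 0.3 kg empty. Origin: centre of the underside, z up. The mouth is its -x end, at the start turned roughly to the robot. A collar at the mouth end, 20 mm long (x -65 to -45) and as high as the box, widens it to 80 mm: a T from above. Jerked while level, it may spill a pin early.
- magazine_mouth (a point): Centre of the mouth end: 65 mm along -x from the box's middle, 25 mm above its underside; axes as the magazine. A 4 mm aluminium cover closes y = -28 to -5 mm; y = -5 to +28 mm, 42 mm high, is open. Pins on the covered side stay in when tipped, until shaking (tipping up and down again, or swinging, with the +y side lower) brings them to the open part.
- magazine_grip (a point): Good grasp point on the magazine: mid-length, 30 mm above its underside, between its flat parallel sides 64 mm apart (closing along y, at any pitch). Keep the fingertips above 20 mm from the underside so that they clear the tray at the end.
- pin1: Loose plain steel pin, a cylinder 17 mm in diameter and 64 mm long, about 0.114 kg (15% either way); origin at its centre, x along its length. Slick in the magazine (friction about 0.3). Starts lying inside the magazine along its length, on the covered side (hidden from view).
- pin2: Steel pin like pin1; starts inside the magazine in the middle.
- pin3: Steel pin like pin1; starts inside the magazine on the open side.
- tote: Open blue plastic tote, fixed to the bench, 260 mm (x) by 200 mm (y), 60 mm high, walls and floor 5 mm. Origin: centre of its underside.
- tray: Fixed foam tray, 190 mm (x) by 130 mm (y), 24 mm high. Its T-shaped cutout, 18 mm deep, centred on the tray, takes the lying magazine with 2.5 mm to spare all round: 135 mm long in all, stem 69 mm wide, head 85 mm wide and 25 mm long. The head (for collar and mouth) is at the tray's -x end, roughly towards the robot. Origin: centre of its underside.
- tray_seat (a point): Centre of the cutout's floor, 6 mm above the bench; the magazine's origin lies here, with its axes along the tray's, when it is fully home.
- tray_seat_mouth (a point): Where point magazine_mouth lies when the magazine is fully home the right way round.
- tape_roll: Loose yellow roll of tape, 96 mm across, 24 mm high, lying flat; a bystander.
- bottle: Loose white plastic bottle, 56 mm across, 140 mm high; a bystander.
- carton: Loose small cardboard carton, 90 x 120 x 60 mm; a bystander.
Mind the look-alikes: they are no part of the job. What is shaped like the magazine but green, purple or red is not meant.

How it is judged:
By the outcome, as a careful person would: the job done as asked, in the order asked, and still so for the second after the job is handed in, with the robot touching nothing.
It also fails if it takes over 72 s, if anything falls off the work surface, if the arm or the gripper's body presses on something with over 40 N, if the wrist force passes 120 N, or if a joint passes its speed limit or range.

## Working session

There is one attempt and no reset: what is moved stays moved. The work goes in short steps, Python scripts to look and compute and a tool call to move; the robot and the scene stay as the last step left them, time stands still between calls to the robot, and variables do not carry over. Pictures are saved under pics/ and viewed, at most 10 in all, crops included, and the job is handed in when it is done.

Besides the shell and the picture viewer there is one more tool, called after "Request:" as name(argument=value, ...), one argument or row to a line, values as JSON. send_rows: Moves the arm, as the interface text tells. Its arguments: {"type":"object","properties":{"moves":{"type":"string"},"newtons":{"type":"number"}},"required":["moves"]}

```bash
mkdir -p pics; ls; python3 - <<'E'
from plant import ctrl
import cv2,numpy as np
s=ctrl.get_state(); print(s)
for n in ["scene","side","wrist"]:
    c=ctrl.read_camera(n); cv2.imwrite(f"pics/{n}0.png",c["image"][:,:,::-1])
    print(n,c["fovy"],c["cx"],c["cy"],c["distortion"],np.round(c["extrinsics"],3).tolist())
E
```

```text
pics
{'time': 0.0, 'qpos': array([-1.49985022e-01,  2.87178809e-01,  1.57816203e+00, -2.28461291e-05,
        1.27858872e+00, -1.49967479e-01]), 'dq': array([ 0.00143058, -0.00035471, -0.00038345,  0.00056566, -0.00137407,
       -0.0006331 ]), 'joint_efforts': array([-1.79628755e-04, -4.05981302e+01, -2.92628127e+01, -1.54224781e-04,
        5.81841552e-03,  3.74769741e-06]), 'eef_pos': array([6.74304609e-01, 1.38827746e-04, 2.09746570e-01]), 'tcp_rot': array([ 7.07110165e-01,  7.07102432e-01, -7.02296776e-04, -9.33904721e-04]), 'contact_force': array([ 0.49322796, -0.24358322, -0.06552182]), 'wrist_torque': array([0.06155274, 0.04389311, 0.02762134]), 'finger_force': 0.0, 'opening': 0.9973850166836304}
scene 53.114584420371585 317.52168368294184 239.15069828444103 [0.02884855 0.         0.         0.         0.        ] [[0.659, -0.413, 0.629, 1.234], [0.752, 0.374, -0.543, -0.521], [-0.011, 0.83, 0.557, 0.66], [0.0, 0.0, 0.0, 1.0]]
side 51.972337309279915 324.38303471739755 238.3422686579582 [-0.08938136  0.          0.          0.          0.        ] [[0.966, 0.159, -0.205, 0.334], [-0.259, 0.609, -0.75, -0.825], [0.005, 0.777, 0.629, 0.814], [0.0, 0.0, 0.0, 1.0]]
wrist 66.29335731523777 317.34368992975067 244.20297295484505 [0.01339127 0.         0.         0.         0.        ] [[1.0, -0.001, 0.001, 0.675], [0.0, 0.949, 0.315, 0.082], [-0.001, -0.315, 0.949, 0.373], [0.0, 0.0, 0.0, 1.0]]
```

View pics/scene0.png

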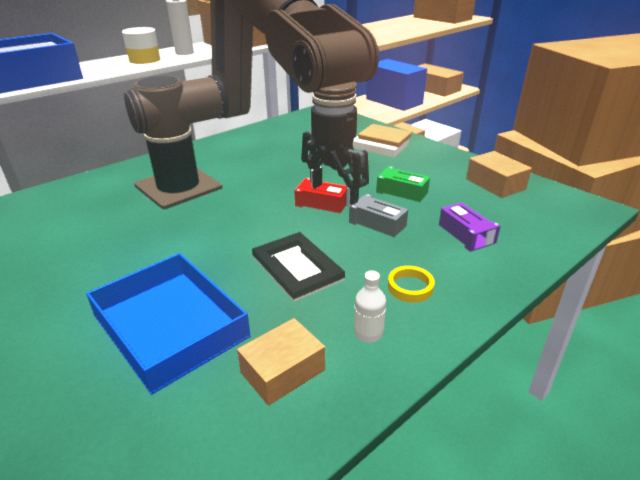

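View pics/side0.png

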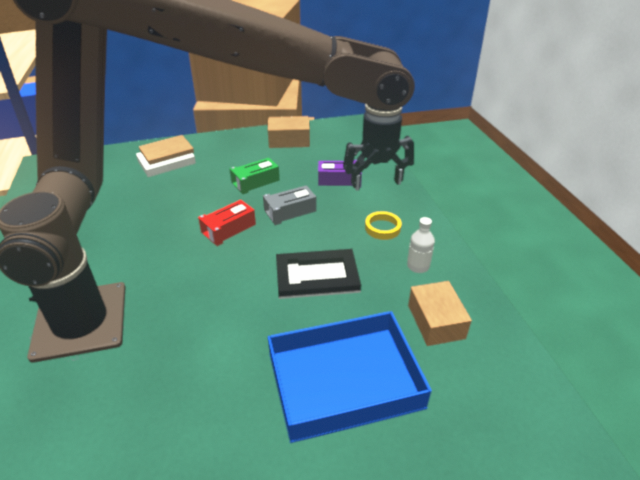

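The scene picture shows one grey T-box at (378,214). Its look-alikes are red (322,195), green (403,183) and purple (469,226). In the side picture the grey one is at (290,204). The tote is at scene (168,317) and the tray at (298,264). I take the grey one because only its colour fits, and I'll confirm that in an enlarged crop.

```bash
cat > h.py <<'E'
import numpy as np,cv2
from plant import ctrl
class Cam:
    def __init__(s,n):
        c=ctrl.read_camera(n); s.im=c["image"]; s.E=np.array(c["extrinsics"])
        f=240/np.tan(np.radians(c["fovy"])/2)
        s.K=np.array([[f,0,c["cx"]],[0,f,c["cy"]],[0,0,1]]); s.d=np.array(c["distortion"],float)
    def ray(s,uv):
        p=cv2.undistortPoints(np.array(uv,float).reshape(-1,1,2),s.K,s.d)[:,0]
        return np.c_[p[:,0],-p[:,1],-np.ones(len(p))]@s.E[:3,:3].T
    def plane(s,uv,z):
        r=s.ray(uv); o=s.E[:3,3]; return (o+r*((z-o[2])/r[:,2])[:,None])
    def proj(s,P):
        q=(np.array(P,float).reshape(-1,3)-s.E[:3,3])@s.E[:3,:3]
        return cv2.projectPoints(q*[1,-1,-1],np.zeros(3),np.zeros(3),s.K,s.d)[0][:,0]
    def hsv(s): return cv2.cvtColor(s.im,cv2.COLOR_RGB2HSV)
def big(m):
    c,_=cv2.findContours(m.astype(np.uint8),cv2.RETR_EXTERNAL,cv2.CHAIN_APPROX_NONE); return max(c,key=cv2.contourArea)
E
python3 - <<'E'
from h import *
A=Cam("scene");B=Cam("side")
def crop(c,x,y,w,h,s): return cv2.resize(c.im[y:y+h,x:x+w],None,fx=s,fy=s,interpolation=cv2.INTER_CUBIC)
o=np.zeros((600,800,3),np.uint8)
o[:300,:400]=crop(A,340,185,80,60,5); o[:300,400:]=crop(B,252,174,80,60,5)
o[300:600,:400]=crop(A,245,227,100,75,4); o[300:600,400:]=crop(B,268,238,100,75,4)
cv2.imwrite("pics/crop1.png",o[:,:,::-1])
for n,c in (("A",A),("B",B)):
    H=c.hsv()
    m=(H[...,0]>100)&(H[...,0]<125)&(H[...,1]>150)&(H[...,2]>60)
    m[:230]=0
    k=big(m); a=cv2.approxPolyDP(k,4,True)[:,0]
    print(n,"tote",[(p.tolist(),np.round(c.plane(p,.06)[0,:2],3).tolist(),np.round(c.plane(p,0)[0,:2],3).tolist()) for p in a])
    m=(H[...,1]<60)&(H[...,2]>150); m[:240]=0; m[295:]=0; m[:,345:]&=False if n=="A" else m[:,345:]
    k=big(m); a=cv2.approxPolyDP(k,2,True)[:,0]
    print(n,"cut",[(p.tolist(),np.round(c.plane(p,.006)[0,:2],3).tolist(),np.round(c.plane(p,.024)[0,:2],3).tolist()) for p in a])
E
```

```text
A tote [([180, 253], [0.399, -0.192], [0.315, -0.159]), ([86, 293], [0.398, -0.39], [0.315, -0.377]), ([95, 317], [0.477, -0.402], [0.402, -0.39]), ([151, 394], [0.705, -0.401], [0.652, -0.389]), ([250, 336], [0.705, -0.221], [0.652, -0.191]), ([247, 313], [0.653, -0.192], [0.595, -0.159])]
A cut [([271, 256], [0.477, -0.011], [0.498, -0.025]), ([274, 255], [0.478, -0.003], [0.499, -0.018]), ([298, 280], [0.588, -0.02], [0.605, -0.034]), ([320, 272], [0.598, 0.034], [0.616, 0.018]), ([298, 246], [0.487, 0.062], [0.508, 0.046])]
B tote [([391, 311], [0.652, -0.191], [0.677, -0.141]), ([268, 336], [0.394, -0.192], [0.399, -0.141]), ([291, 442], [0.391, -0.421], [0.395, -0.389]), ([426, 408], [0.629, -0.42], [0.653, -0.388]), ([430, 387], [0.653, -0.382], [0.679, -0.347])]
B cut [([343, 263], [0.617, 0.034], [0.611, 0.015]), ([288, 264], [0.486, 0.065], [0.482, 0.045]), ([289, 283], [0.474, -0.001], [0.471, -0.019]), ([344, 277], [0.605, -0.014], [0.599, -0.032])]
```

View pics/crop1.png

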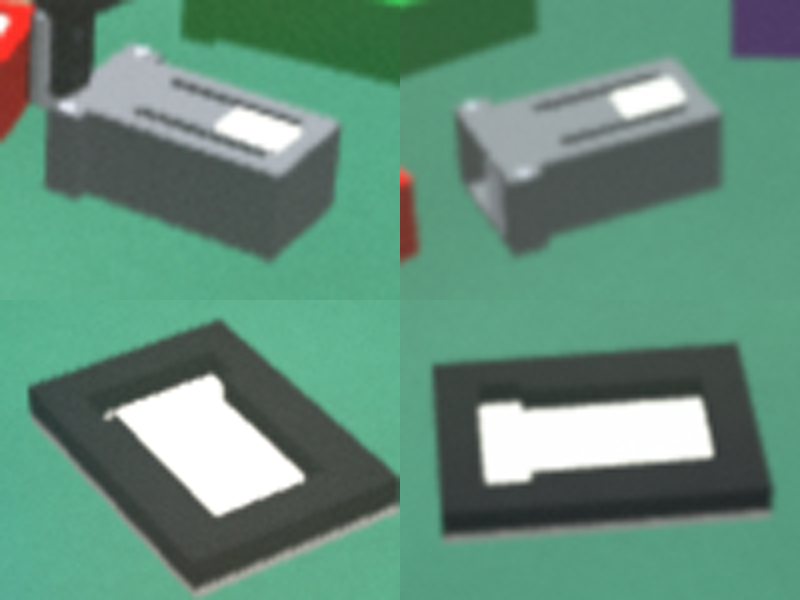

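The crop confirms it. The grey magazine has its mouth on the left in the side view, dark opening far and light cover strip near, so +y is the far side. The tray's cutout head also points to the robot. Next, positions.

```bash
python3 - <<'E'
from h import *
A=Cam("scene");B=Cam("side")
r=lambda v:np.round(v,4).tolist()
def pose(n,P):  # order: back+y, back-y, collar+y, collar-y
    back=(P[0]+P[1])/2; col=(P[2]+P[3])/2; d=back-col
    print(n,"centre",r(((back+col)/2)[:2]),"yaw",r(np.degrees(np.arctan2(d[1],d[0]))),"len",r(np.linalg.norm(d)),"w",r(np.linalg.norm((P[0]-P[1]))),r(np.linalg.norm(P[2]-P[3])))
pose("magA",A.plane([(407.8,209.6),(394.4,220.6),(368,194.6),(353,206)],.05))
pose("magB",B.plane([(306.4,185.6),(316,195.2),(266,194.6),(277.4,208.4)],.05))
pose("trayA",A.plane([(345,272),(294.3,296.5),(300,232),(252.5,249)],.024)[[0,1,2,3]])
pose("trayB",B.plane([(353,249.3),(360.8,285.5),(276.5,254.5),(278.8,292)],.024))
pose("toteA",A.plane([(247,313),(151,376),(180,257),(90,293)],.06))
pose("toteB",B.plane([(391,315),(428,389),(268,336),(291,422)],.06))
for c,P in((A,[(407.8,209.6),(394.4,220.6),(368,194.6),(353,206)]),(B,[(306.4,185.6),(316,195.2),(266,194.6),(277.4,208.4)])): print(r(c.plane(P,.05)[:,:2]))
E
```

```text
magA centre [0.5443, 0.2851] yaw 9.7099 len 0.1208 w 0.0654 0.0734
magB centre [0.5444, 0.2902] yaw 12.2984 len 0.1199 w 0.0561 0.0752
trayA centre [0.5512, 0.008] yaw -9.2207 len 0.1937 w 0.1323 0.1286
trayB centre [0.5456, 0.0083] yaw -8.4931 len 0.1884 w 0.1286 0.1298
toteA centre [0.5352, -0.2904] yaw 0.6043 len 0.255 w 0.1953 0.1854
toteB centre [0.5221, -0.2909] yaw -1.0993 len 0.2516 w 0.1839 0.1938
[[0.5976, 0.3274], [0.61, 0.2632], [0.4767, 0.3107], [0.4928, 0.2391]]
[[0.5958, 0.33], [0.6102, 0.2758], [0.4767, 0.3139], [0.495, 0.2409]]
```

Request:
send_rows(
  moves="0 0 0.11 0.8 -0.32 0 1; 0 0 0.22 1 -0.645 0 1; 0 0 0.22 1 -0.645 0 1; 0 0 0.22 1 -0.645 0 1; 0 0 0.22 1 -0.645 0 1; 0 0 0.22 1 -0.645 0 1; 0 0 0.22 1 -0.645 0 1; 0 0 0.22 1 -0.645 0 1; 0 0 0.22 1 -0.645 0 1; 0 0 0.22 1 -0.645 0 1",
)

```text
time: 1.6
eef_pos: [0.546, 0.2, 0.2112]
tcp_rot: [0.996, 0.095, 0.0, -0.0]
contact_force: [0.5, 0.2, 0.0]
opening: 1.001
finger_force: 0.0
```

Request:
send_rows(
  moves="0 0 0 0.08 -0.43 0 1; 0 0 0 0.08 -0.43 0 1; 0 0 0 0.08 -0.43 0 1",
)

```text
time: 1.98
eef_pos: [0.5453, 0.2889, 0.211]
tcp_rot: [0.995, 0.096, -0.0, 0.0]
contact_force: [-0.0, -0.4, -1.0]
opening: 0.997
finger_force: 0.0
```

```bash
python3 - <<'E'
from h import *
W=Cam("wrist"); cv2.imwrite("pics/w1.png",W.im[:,:,::-1]); s=ctrl.get_state(); print(s["eef_pos"],s["qpos"],ctrl.finger_overhang)
E
```

```text
[0.54538503 0.28779404 0.21087762] [ 3.21406033e-01  1.60237206e-01  1.72610021e+00 -5.10814053e-04
  1.25582041e+00  1.70192360e+00] 0.014
```

View pics/w1.png

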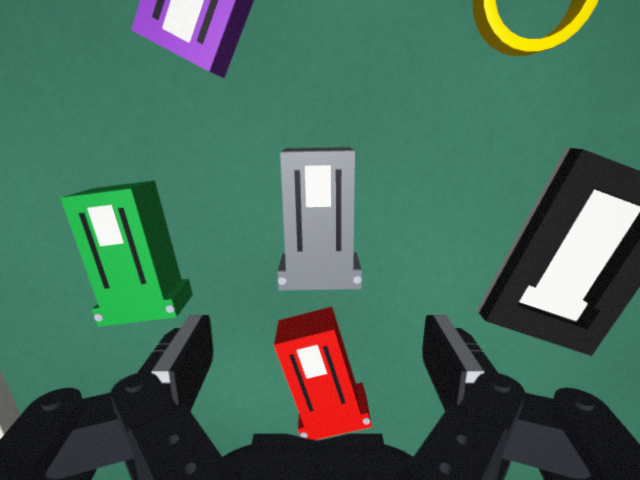

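The grey magazine's top face is at wrist (278–362, 150–289), its collar and mouth end at the bottom. Red is just below it at (320,370), and the tray is at right (590,250).

```bash
python3 - <<'E'
from h import *
W=Cam("wrist"); H=W.hsv(); s=ctrl.get_state()
m=(H[...,1]<50)&(H[...,2]>110); m[:, :270]=0; m[:,370:]=0; m[:140]=0; m[295:]=0
k=big(m); P=W.plane(k[:,0].astype(float),.05)[:,:2]
(c,sz,an)=cv2.minAreaRect(P.astype(np.float32)); print("mask rect",c,sz,an)
Q=W.plane([(354,149),(282,152),(362,289),(278,289)],.05)[:,:2]; print(np.round(Q,4))
# stem sides: fit lines over mask rows of the stem
L=[];R=[]
for v in range(165,255,3):
    u=np.where(m[v])[0]; L.append((u.min(),v)); R.append((u.max()+1,v))
l=W.plane(L,.05)[:,:2]; r_=W.plane(R,.05)[:,:2]
for e in(l,r_):
    f=cv2.fitLine(e.astype(np.float32),cv2.DIST_HUBER,0,.01,.01).ravel(); print("side",np.degrees(np.arctan2(f[1],f[0])),f[2:])
print("width",np.linalg.norm(l-r_,axis=1).mean(),"tcp px",W.proj(s["eef_pos"]),W.proj([*s["eef_pos"][:2],.05]))
mid=(Q[0]+Q[1]+Q[2]+Q[3])/4; print("mid",mid, "delta",mid-s["eef_pos"][:2])
E
```

```text
mask rect (0.5387440919876099, 0.28617918491363525) (0.13058359920978546, 0.07962717860937119) 10.920113563537598
[[0.6094 0.2688]
 [0.5953 0.3288]
 [0.4827 0.2322]
 [0.4673 0.312 ]]
side 12.161175 [0.54595375 0.32106215]
side 12.703931 [0.5569405 0.2578602]
width 0.06400781658973796 tcp px [[319.95751835 296.67474003]] [[318.69486676 216.52296547]]
mid [0.53866753 0.28547219] delta [-0.00684889 -0.00165226]
```

Request:
send_rows(
  moves="0 0 -0.003 -0.035 0.003 0.28 1; 0 0 -0.003 -0.035 0.003 0.55 1; 0 0 -0.003 -0.035 0.003 0.75 1; 0 0 -0.003 -0.035 0.003 0.84 1; 0 0 -0.003 -0.035 0.003 0.875 1; 0 0 -0.003 -0.035 0.003 0.875 1; 0 0 -0.003 -0.035 0.003 0.875 1; 0 0 -0.003 -0.035 0.003 0.875 0.4; 0 0 -0.003 -0.035 0.003 0.875 0; 0 0 -0.003 -0.035 0.003 0.875 -0.5; 0 0 -0.003 -0.035 0.003 0.875 -1; 0 0 -0.003 -0.035 0.003 0.875 -1",
  newtons=90,
)

```text
time: 3.58
eef_pos: [0.5388, 0.2856, 0.0361]
tcp_rot: [0.995, 0.103, -0.0, -0.0]
contact_force: [-0.3, -0.8, 0.3]
opening: 0.001
finger_force: 0.0
```

```bash
python3 - <<'E'
from h import *
s=ctrl.get_state(); print({k:np.round(v,3) for k,v in s.items()})
W=Cam("wrist"); cv2.imwrite("pics/w2.png",W.im[:,:,::-1])
E
```

```text
{'time': np.float64(3.575), 'qpos': array([0.321, 0.344, 1.852, 0.   , 0.946, 1.685]), 'dq': array([ 0.   ,  0.001, -0.   ,  0.   , -0.001, -0.001]), 'joint_efforts': array([ 5.0000e-03, -3.7940e+01, -2.4435e+01,  0.0000e+00,  0.0000e+00,
       -0.0000e+00]), 'eef_pos': array([0.539, 0.286, 0.036]), 'tcp_rot': array([ 0.995,  0.103, -0.   , -0.   ]), 'contact_force': array([-0.264, -0.797,  0.279]), 'wrist_torque': array([-0.015, -0.043, -0.039]), 'finger_force': np.float64(0.0), 'opening': np.float64(0.001)}
```

View pics/w2.png

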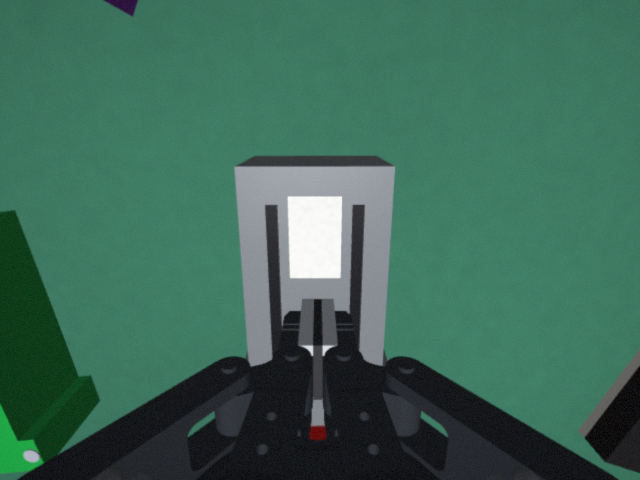

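The fingers shut fully at (318,320), apparently over the magazine's top, with no force. I'll check from outside.

```bash
python3 - <<'E'
from h import *
A=Cam("scene");B=Cam("side")
s=ctrl.get_state();e=s["eef_pos"]
def crop(c,x,y): return cv2.resize(c.im[y:y+120,x:x+80],None,fx=5,fy=5,interpolation=cv2.INTER_CUBIC)
o=np.zeros((600,800,3),np.uint8)
a=A.proj(e)[0];b=B.proj(e)[0];print(a,b,A.proj(e+[0,0,-.014]),B.proj(e+[0,0,-.014]))
o[:,:400]=crop(A,int(a[0])-40,int(a[1])-70); o[:,400:]=crop(B,int(b[0])-40,int(b[1])-70)
cv2.imwrite("pics/crop2.png",o[:,:,::-1])
E
```

```text
[378.57976329 211.28516586] [290.19748583 201.11559513] [[378.24980151 216.00291427]] [[290.38547929 205.25103164]]
```

View pics/crop2.png

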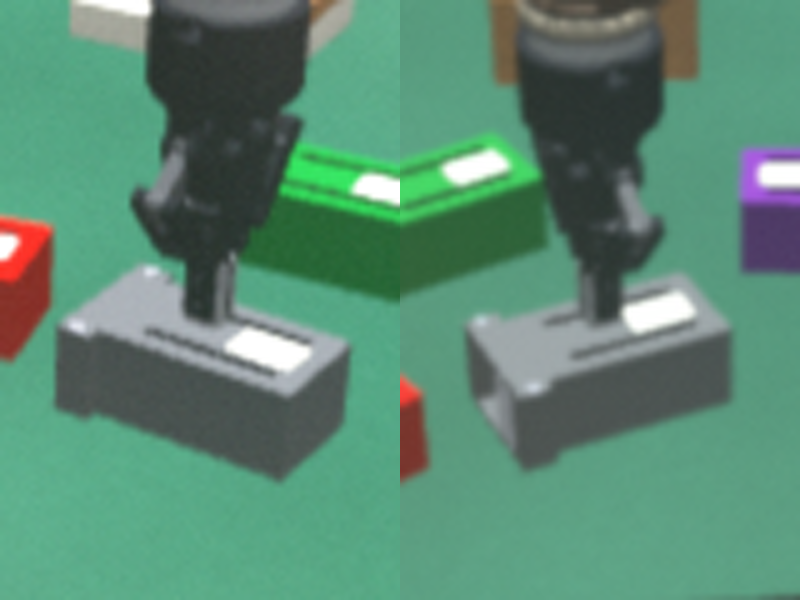

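The shut fingertips stand on or just above the magazine's top, at scene (379,205) and side (290,195). I'll triangulate where they really are.

```bash
python3 - <<'E'
from h import *
A=Cam("scene");B=Cam("side");W=Cam("wrist")
s=ctrl.get_state();e=s["eef_pos"]
r1=A.ray([(379,205.4)])[0];r2=B.ray([(290,195.4)])[0];o1=A.E[:3,3];o2=B.E[:3,3]
t=np.linalg.lstsq(np.c_[r1,-r2],o2-o1,rcond=None)[0]; print("tip",o1+r1*t[0],o2+r2*t[1],"eef",e, "camrel",W.E[:3,3]-e)
for z in (-.014,0,.014,.02,.03): print(z,W.proj(e+[0.0,0,z]),W.proj(e+[.011,0,z]))
# magazine now, top face
H=W.hsv(); m=(H[...,1]<50)&(H[...,2]>110); m[:150]=0;m[260:]=0
for v in(175,220): u=np.where(m[v])[0]; P=W.plane([(u.min(),v),(u.max()+1,v)],.05); print(P, np.linalg.norm(P[0]-P[1]))
E
```

```text
tip [0.53913862 0.2852265  0.05357471] [0.53905993 0.28606736 0.05478347] eef [0.53881574 0.28559287 0.03608881] camrel [0.07940991 0.01730796 0.16297153]
-0.014 [[318.46240251 284.66728561]] [[322.86630918 265.64594704]]
0 [[318.54010558 296.65701778]] [[323.27647013 276.43211125]]
0.014 [[318.63023899 310.56007293]] [[323.75349036 288.97290917]]
0.02 [[318.67344104 317.222191  ]] [[323.98260487 294.99492831]]
0.03 [[318.75269824 329.44131476]] [[324.40372654 306.06132536]]
[[0.5915927  0.33112817 0.05      ]
 [0.60477284 0.26861203 0.05      ]] 0.06389040206382299
[[0.57333531 0.32735968 0.05      ]
 [0.58661436 0.26437267 0.05      ]] 0.06437154753217941
```

The real fingertips sit about 18 mm behind the reported TCP, not 14 mm ahead of it. The tool length is overstated by about 32 mm, and the lateral position is right. I'll reopen, go 38 mm lower and grip again.

Request:
send_rows(
  moves="0 0 -0.001 0 -0.005 -0.1 1; 0 0 -0.001 0 -0.005 -0.1 1; 0 0 -0.001 0 -0.005 -0.1 1; 0 0 -0.001 0 -0.005 -0.1 1; 0 0 -0.001 0 -0.005 0.05 1; 0 0 -0.001 0 -0.005 0.14 1; 0 0 -0.001 0 -0.005 0.18 1; 0 0 -0.001 0 -0.005 0.18 1; 0 0 -0.001 0 -0.005 0.18 0.2; 0 0 -0.001 0 -0.005 0.18 -1; 0 0 -0.001 0 -0.005 0.18 -1; 0 0 -0.001 0 -0.005 0.18 -1",
  newtons=90,
)

```text
time: 5.38
eef_pos: [0.5398, 0.287, 0.0016]
tcp_rot: [0.994, 0.107, 0.001, -0.0]
contact_force: [0.1, -0.4, 5.3]
opening: 0.732
finger_force: 100.2
```

```bash
python3 - <<'E'
from h import *
A=Cam("scene");B=Cam("side")
s=ctrl.get_state();e=s["eef_pos"];print(s["qpos"],e)
def crop(c,x,y): return cv2.resize(c.im[y:y+120,x:x+80],None,fx=5,fy=5,interpolation=cv2.INTER_CUBIC)
o=np.zeros((600,800,3),np.uint8)
a=A.proj(e)[0];b=B.proj(e)[0];print(a,b)
o[:,:400]=crop(A,int(a[0])-40,int(a[1])-80); o[:,400:]=crop(B,int(b[0])-40,int(b[1])-80)
cv2.imwrite("pics/crop3.png",o[:,:,::-1])
E
```

```text
[3.22866559e-01 3.97484128e-01 1.85711648e+00 6.38220797e-05
 8.84284583e-01 1.68004544e+00] [0.53981364 0.28701911 0.00162022]
[378.44443145 222.74563893] [290.90363928 210.86014186]
```

Request:
send_rows(
  moves="0 0 0 0 0 -0.05 -1; -0.0 -0.01 0 0 0 -0.15 -1; 0 -0.02 0 0 0 -0.3 -1; 0 -0.03 0 0 0 -0.45 -1; 0 -0.04 0 0 0 -0.65 -1; 0 -0.04 0 0 0 -0.85 -1; 0 -0.04 0 0 0 -1 -1; 0 -0.04 0 0 0 -1 -1; 0 -0.04 0 0 0 -1 -1",
  newtons=100,
)

```text
time: 6.6
eef_pos: [0.5372, 0.2861, 0.1972]
tcp_rot: [0.986, 0.106, -0.127, 0.014]
contact_force: [-0.4, 0.3, -5.8]
opening: 0.732
finger_force: 110.8
```

```bash
cat > kin.py <<'E'
import numpy as np
from scipy.optimize import least_squares
D=[((.28718,1.57816,1.27859),.6743,.20975),((.16024,1.7261,1.25582),.61666,.21088),((.344,1.852,.946),.6098,.0361),((.39748,1.85712,.88428),.61137,.00162)]
E
python3 - <<'E'
from h import *
from kin import *
s=ctrl.get_state();e=s["eef_pos"];q=s["qpos"];print(q,e,s["contact_force"],s["wrist_torque"])
D.append((tuple(q[[1,2,4]]),np.hypot(e[0],e[1]),e[2]))
def f(p,full=False):
    a,b,h,L=p; o=[]
    for (u,v,w),r,z in D:
        o+=[a*np.sin(u)+b*np.sin(u+v)+L*np.sin(u+v+w)-r, h+a*np.cos(u)+b*np.cos(u+v)+L*np.cos(u+v+w)-z]
    return np.array(o)
R=least_squares(f,[.45,.55,.3,.3]); print(R.x,np.round(R.fun*1000,1))
E
```

```text
[0.31185922 0.30262621 1.59858067 0.02439592 1.4949138  1.66411911] [0.53717968 0.28607623 0.19720441] [-0.40451995  0.27666086 -5.75577081] [ 0.07244848 -0.22917925 -0.01458965]
[0.42313587 0.57735632 0.22564051 0.25199   ] [-2.5  2.1 -0.4  1.3  0.9 -2.   0.7 -2.6  0.2  1.2]
```

View pics/crop3.png

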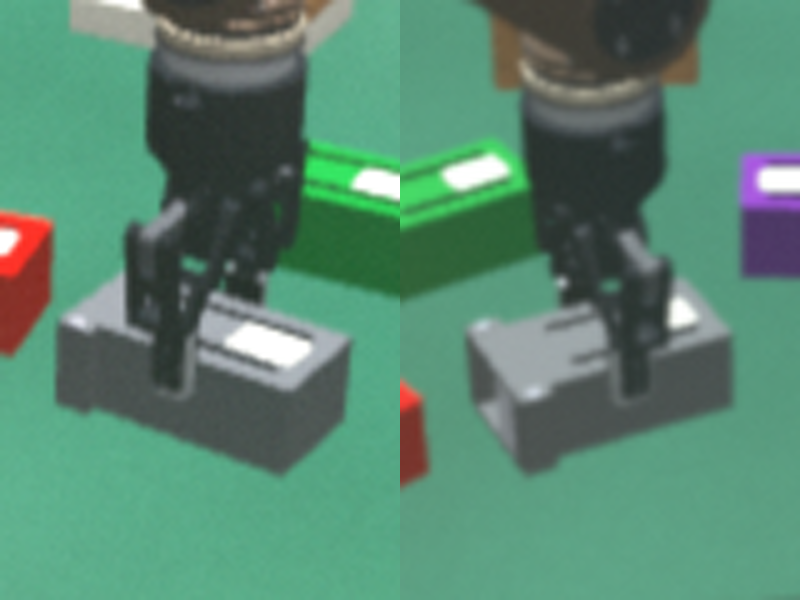

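The magazine is held with the tips about 30 mm above its underside, and the felt weight is 5.8 N (all pins in). Now I'll check which tipping directions the arm can reach.

```bash
cat > kin.py <<'E'
import numpy as np
from scipy.optimize import least_squares
from scipy.spatial.transform import Rotation as Ro
a,b,h,L=.42314,.57736,.22564,.25199
lo=np.array([-2.77,-.9,.21,-1.53,.24,-2.84])+.03; hi=np.array([2.77,2.22,2.48,4.67,2.81,2.84])-.03
def fk(q):
    R=Ro.from_euler("ZY",[q[0],q[1]]); p=np.array([0,0,h])+R.apply([0,0,a])
    R=R*Ro.from_euler("Y",q[2]); w=p+R.apply([0,0,b])
    R=R*Ro.from_euler("ZYZ",[q[3],q[4],q[5]]); return w+R.apply([0,0,L]),R,w
def ik(pos,R,q0):
    f=lambda q:np.r_[(fk(q)[0]-pos)*5,(fk(q)[1].inv()*R).as_rotvec()]
    r=least_squares(f,np.clip(q0,lo+.01,hi-.01),bounds=(lo,hi)); return r.x,np.linalg.norm(r.fun)
E
python3 - <<'E'
from h import *
from kin import *
s=ctrl.get_state();q=s["qpos"]; p,R,w=fk(q); T=Ro.from_quat(s["tcp_rot"])
off=(R.inv()*T); print(p,s["eef_pos"],off.as_rotvec())
B=Cam("side");print("bottle,carton",B.plane([(421,268),(440,338)],0),B.plane([(383,225)],.012))
mt=np.array([.53,-.285,.13])
for psi in (-150,-120,-90,-60,-30,0,30,60,90,120):
  for tilt in (60,80):
    c,s_=np.cos(np.radians(psi)),np.sin(np.radians(psi)); t=np.radians(tilt)
    x=np.array([np.cos(t)*c,np.cos(t)*s_,np.sin(t)]); z=np.array([np.sin(t)*c,np.sin(t)*s_,-np.cos(t)])
    M=Ro.from_matrix(np.c_[x,np.cross(z,x),z]); pos=mt+.065*x+.025*z
    best=None
    for q4 in (-1.4,0,1.5,3):
      for q6 in(-1.5,0,1.5):
        qq,er=ik(pos,M*off.inv(),[-.5,.2,2.,q4,1.2,q6])
        if er<.01 and (best is None or abs(qq-q).max()<abs(best-q).max()): best=qq
    print(psi,tilt,None if best is None else (np.round(best,2),"wrist",np.round(fk(best)[2],2)))
E
```

```text
[0.57756688 0.19263513 0.19843685] [0.53717968 0.28607623 0.19720441] [0.00000000e+00 1.54143467e-16 1.57079633e+00]
bottle,carton [[ 0.7995592  -0.02592748  0.        ]
 [ 0.74985228 -0.24046576  0.        ]] [[0.76295829 0.14707814 0.012     ]]
-150 60 (array([-0.29,  0.51,  1.6 , -0.71,  1.83, -2.28]), 'wrist', array([ 0.67, -0.2 ,  0.3 ]))
-150 80 (array([-0.25,  0.66,  1.51, -0.9 ,  2.08, -2.29]), 'wrist', array([ 0.71, -0.18,  0.23]))
-120 60 (array([-0.23,  0.36,  1.8 , -0.98,  1.5 , -2.49]), 'wrist', array([ 0.61, -0.14,  0.3 ]))
-120 80 (array([-0.16,  0.49,  1.77, -1.2 ,  1.73, -2.39]), 'wrist', array([ 0.64, -0.1 ,  0.23]))
-90 60 (array([-0.22,  0.19,  2.02, -1.24,  1.1 , -2.65]), 'wrist', array([ 0.53, -0.12,  0.3 ]))
-90 80 None
-60 60 None
-60 80 (array([-0.23,  0.08,  2.29,  4.24,  0.93, -2.25]), 'wrist', array([ 0.42, -0.1 ,  0.23]))
-30 60 None
-30 80 (array([-0.48, -0.03,  2.4 ,  3.22,  0.63, -1.63]), 'wrist', array([ 0.35, -0.18,  0.23]))
0 60 (array([-0.66,  0.01,  2.21,  1.6 ,  0.56, -0.4 ]), 'wrist', array([ 0.37, -0.29,  0.3 ]))
0 80 (array([-0.73,  0.06,  2.31,  2.12,  0.88, -0.93]), 'wrist', array([ 0.32, -0.29,  0.23]))
30 60 (array([-0.76,  0.17,  2.04,  1.27,  1.05, -0.48]), 'wrist', array([ 0.39, -0.37,  0.3 ]))
30 80 (array([-0.85,  0.26,  2.08,  1.58,  1.31, -0.75]), 'wrist', array([ 0.35, -0.39,  0.23]))
60 60 (array([-0.76,  0.34,  1.83,  1.01,  1.46, -0.63]), 'wrist', array([ 0.45, -0.43,  0.3 ]))
60 80 (array([-0.84,  0.46,  1.8 ,  1.23,  1.69, -0.75]), 'wrist', array([ 0.42, -0.47,  0.23]))
90 60 (array([-0.7 ,  0.49,  1.62,  0.74,  1.79, -0.84]), 'wrist', array([ 0.53, -0.45,  0.3 ]))
90 80 (array([-0.75,  0.64,  1.54,  0.94,  2.04, -0.84]), 'wrist', array([ 0.53, -0.5 ,  0.23]))
120 60 (array([-0.61,  0.6 ,  1.47,  0.42,  2.04, -1.14]), 'wrist', array([ 0.61, -0.43,  0.3 ]))
120 80 (array([-0.64,  0.77,  1.34,  0.57,  2.33, -1.08]), 'wrist', array([ 0.64, -0.47,  0.23]))
```

```bash
python3 - <<'E'
import re
t=open('kin.py').read()
t=t.replace('p=np.array([0,0,h])+R.apply([0,0,a])','p=np.array([0,0,h])+R.apply([0,d,a])').replace('a,b,h,L=.42314,.57736,.22564,.25199','a,b,h,L,d=.42314,.57736,.22564,.25199,.1')
open('kin.py','w').write(t)
E
python3 - <<'E'
from plant import ctrl
import kin,numpy as np
from kin import *
s=ctrl.get_state();q=s["qpos"];T=Ro.from_quat(s["tcp_rot"]);off=fk(q)[1].inv()*T
D=[([-.14998,.28718,1.57816,0,1.27859,-.15],[.6743,.00014,.20975]),([.3214,.16024,1.7261,0,1.25582,1.7019],[.54538,.28779,.21088]),([.321,.344,1.852,0,.946,1.685],[.5388,.2856,.0361]),([.32287,.39748,1.85712,0,.88428,1.68],[.53981,.28702,.00162]),(list(q),s["eef_pos"])]
def f(p):
    kin.a,kin.b,kin.h,kin.L,kin.d=p; return np.concatenate([fk(q_)[0]-np.array(e) for q_,e in D])
R=least_squares(f,[.42,.57,.22,.25,.1]); print(np.round(R.x,4).tolist(),np.round(R.fun*1000,1)); f(R.x)
mt=np.array([.53,-.285,.13])
for psi in (-150,-120,-90,-30,0,30,60,90,120):
  for tilt in (60,80):
    c,s_=np.cos(np.radians(psi)),np.sin(np.radians(psi)); t=np.radians(tilt)
    x=np.array([np.cos(t)*c,np.cos(t)*s_,np.sin(t)]); z=np.array([np.sin(t)*c,np.sin(t)*s_,-np.cos(t)])
    M=Ro.from_matrix(np.c_[x,np.cross(z,x),z]); pos=mt+.065*x+.025*z
    best=None
    for q4 in (-1.4,0,1.5,3):
      for q6 in(-1.5,0,1.5):
        qq,er=ik(pos,M*off.inv(),[-.5,.2,2.,q4,1.2,q6])
        if er<.01 and (best is None or abs(qq-q).max()<abs(best-q).max()): best=qq
    print(psi,tilt,None if best is None else (np.round(best,2),"wrist",np.round(fk(best)[2],2)))
E
```

```text
[0.4128, 0.5717, 0.238, 0.257, 0.101] [-3.2  0.6  1.2  0.7  0.4  0.2  1.2  0.4 -1.1  0.6  0.3 -1.1  0.2 -0.2
  0.7]
-150 60 (array([-0.43,  0.52,  1.58, -0.8 ,  1.74, -2.36]), 'wrist', array([ 0.68, -0.2 ,  0.3 ]))
-150 80 (array([-0.38,  0.68,  1.49, -1.01,  1.99, -2.36]), 'wrist', array([ 0.72, -0.18,  0.23]))
-120 60 (array([-0.38,  0.37,  1.8 , -1.06,  1.39, -2.56]), 'wrist', array([ 0.61, -0.14,  0.3 ]))
-120 80 (array([-0.31,  0.5 ,  1.76, -1.3 ,  1.62, -2.42]), 'wrist', array([ 0.64, -0.1 ,  0.23]))
-90 60 (array([-0.4 ,  0.18,  2.03, -1.33,  0.96, -2.69]), 'wrist', array([ 0.53, -0.12,  0.3 ]))
-90 80 (array([-0.32,  0.29,  2.06,  4.62,  1.22, -2.38]), 'wrist', array([ 0.53, -0.07,  0.23]))
-30 60 None
-30 80 (array([-0.74, -0.05,  2.44,  2.79,  0.67, -1.33]), 'wrist', array([ 0.34, -0.18,  0.23]))
0 60 (array([-0.89, -0.01,  2.24,  1.48,  0.74, -0.42]), 'wrist', array([ 0.36, -0.28,  0.3 ]))
0 80 (array([-0.98,  0.05,  2.34,  1.9 ,  1.04, -0.85]), 'wrist', array([ 0.31, -0.29,  0.23]))
30 60 (array([-0.96,  0.16,  2.05,  1.18,  1.2 , -0.55]), 'wrist', array([ 0.38, -0.37,  0.3 ]))
30 80 (array([-1.05,  0.26,  2.09,  1.44,  1.45, -0.77]), 'wrist', array([ 0.34, -0.39,  0.23]))
60 60 (array([-0.93,  0.35,  1.83,  0.92,  1.57, -0.71]), 'wrist', array([ 0.45, -0.43,  0.3 ]))
60 80 (array([-1.  ,  0.48,  1.8 ,  1.12,  1.81, -0.8 ]), 'wrist', array([ 0.42, -0.47,  0.23]))
90 60 (array([-0.85,  0.51,  1.61,  0.64,  1.87, -0.94]), 'wrist', array([ 0.53, -0.45,  0.3 ]))
90 80 (array([-0.9 ,  0.67,  1.52,  0.81,  2.13, -0.92]), 'wrist', array([ 0.53, -0.5 ,  0.23]))
120 60 (array([-0.75,  0.62,  1.44,  0.3 ,  2.08, -1.27]), 'wrist', array([ 0.61, -0.43,  0.3 ]))
120 80 (array([-0.76,  0.8 ,  1.3 ,  0.41,  2.38, -1.22]), 'wrist', array([ 0.64, -0.47,  0.23]))
```

The model fits within 1–3 mm once a 0.10 m shoulder offset is included. A tipping pose with the tool pointing at yaw about 75° over the tote is comfortable. Now the carry waypoints.

```bash
sed -i 's/^a,b,h,L,d=.*/a,b,h,L,d=.4128,.5717,.238,.257,.101/' kin.py; cat > rel.py <<'E'
import numpy as np
from plant import ctrl
from scipy.spatial.transform import Rotation as Ro
from kin import *
def orient(psi,t,rho=0):  # yaw, mouth-down tilt, +y-lower roll (deg)
    c,s=np.cos(np.radians(psi)),np.sin(np.radians(psi))
    return Ro.from_matrix(np.array([[c,s,0],[s,-c,0],[0,0,-1.]]))*Ro.from_euler("YZ",[t,-rho],degrees=True)
def cur():
    s=ctrl.get_state(); return s["eef_pos"],Ro.from_quat(s["tcp_rot"])
def rel(p,R,p0,R0): return np.round(np.r_[(R0.inv()*R).as_rotvec()/(2*np.pi),R0.inv().apply(np.array(p)-p0)/.2],3)
OFF=Ro.from_rotvec([0,0,np.pi/2])
E
python3 - <<'E'
from rel import *
p,R=cur()
for tp,tR in (([.55,.10,.23],orient(30,-14)),([.54,-.10,.24],orient(52,-14)),([.50,-.30,.24],orient(75,-10))):
    print(rel(tp,tR,p,R), np.round(ik(tp,tR*OFF.inv(),[-.3,.3,1.7,.1,1.4,.5])[0],2)); p,R=np.array(tp),tR
E
```

```text
[-0.012  0.002 -0.048 -0.171  0.923 -0.126] [ 0.05  0.15  1.71 -0.11  1.49  1.12]
[-0.015  0.    -0.059 -0.539  0.841  0.083] [-0.26  0.06  1.8  -0.23  1.39  0.45]
[-0.013  0.011 -0.063 -0.884  0.458  0.22 ] [-0.64  0.03  1.82 -0.17  1.23 -0.33]
```

Request:
send_rows(
  moves="-0.001 0 -0.005 -0.01 0.06 -0.01 -1; -0.003 0.001 -0.012 -0.04 0.2 -0.03 -1; -0.006 0.001 -0.022 -0.08 0.4 -0.06 -1; -0.008 0.001 -0.032 -0.12 0.6 -0.09 -1; -0.01 0.002 -0.04 -0.15 0.78 -0.11 -1; -0.012 0.002 -0.048 -0.17 0.92 -0.13 -1",
)

```text
time: 7.4
eef_pos: [0.5505, 0.0997, 0.2312]
tcp_rot: [0.959, 0.258, -0.117, 0.03]
contact_force: [0.3, 0.0, -5.5]
opening: 0.726
finger_force: 110.6
```

```bash
python3 -c "
from rel import *
p,R=cur();print(p)
print(rel([.54,-.10,.24],orient(52,-14),p,R))"
```

```text
[0.55047202 0.09972632 0.23124802]
[-0.015 -0.    -0.059 -0.541  0.838  0.087]
```

Request:
send_rows(
  moves="-0.002 0 -0.008 -0.06 0.1 0.01 -1; -0.005 0 -0.02 -0.18 0.28 0.03 -1; -0.008 0 -0.032 -0.3 0.46 0.05 -1; -0.011 0 -0.044 -0.42 0.65 0.07 -1; -0.014 0 -0.054 -0.5 0.77 0.08 -1; -0.015 0 -0.059 -0.54 0.84 0.085 -1",
)

```text
time: 8.15
eef_pos: [0.5399, -0.0997, 0.24]
tcp_rot: [0.893, 0.435, -0.108, 0.052]
contact_force: [-0.2, -0.8, -6.2]
opening: 0.73
finger_force: 110.7
```

```bash
python3 -c "
from rel import *
p,R=cur();print(p)
print(rel([.50,-.30,.24],orient(75,-10),p,R))"
```

```text
[ 0.53987707 -0.09969311  0.23998634]
[-0.013  0.01  -0.063 -0.885  0.461  0.217]
```

Request:
send_rows(
  moves="-0.001 0.001 -0.008 -0.1 0.05 0.02 -1; -0.004 0.003 -0.02 -0.28 0.14 0.06 -1; -0.007 0.005 -0.034 -0.48 0.25 0.11 -1; -0.01 0.008 -0.047 -0.68 0.35 0.16 -1; -0.012 0.009 -0.057 -0.82 0.43 0.2 -1; -0.013 0.01 -0.063 -0.885 0.46 0.217 -1; -0.013 0.01 -0.063 -0.885 0.46 0.217 -1",
)

```text
time: 9.02
eef_pos: [0.5001, -0.2991, 0.2401]
tcp_rot: [0.791, 0.606, -0.07, 0.052]
contact_force: [0.4, 0.5, -7.0]
opening: 0.731
finger_force: 110.6
```

```bash
python3 - <<'E'
from rel import *
p,R=cur();q=ctrl.get_state()["qpos"];print(p,np.round(q,2))
for t,r in((20,10),(45,25),(70,40),(70,10),(80,40)):
    M=orient(75,t,r); mt=np.array([.53,-.29,.135])
    off=M.apply([-.065,0,-.025]); tp=mt-off
    qq,er=ik(tp,M*OFF.inv(),q); c=[tp+M.apply([-.065,y,z]) for y in(-.04,.04) for z in(0,-.05)]
    print(t,r,rel(tp,M,p,R),np.round(tp,3),"mouthdir",np.round(M.apply([-1,0,0]),2),"lowest",round(min(v[2] for v in c),3),np.round(qq,2),round(er,4))
E
```

```text
[ 0.5000833  -0.29906302  0.24006447] [-0.64  0.04  1.81 -0.17  1.24 -0.32]
20 10 [-0.008  0.083 -0.027  0.512  0.078  0.451] [ 0.537 -0.221  0.133] mouthdir [-0.07 -0.94 -0.34] lowest 0.109 [-0.71  0.21  1.85  0.33  1.26 -0.75] 0.0
45 25 [-0.034  0.15  -0.064  0.444 -0.004  0.334] [ 0.519 -0.226  0.159] mouthdir [ 0.24 -0.73 -0.64] lowest 0.105 [-0.87  0.29  1.81  0.62  1.56 -1.22] 0.0
70 40 [-0.078  0.212 -0.093  0.339 -0.075  0.28 ] [ 0.5   -0.24   0.173] mouthdir [ 0.55 -0.42 -0.72] lowest 0.102 [-0.98  0.46  1.77  0.83  1.86 -1.6 ] 0.0
70 10 [-0.02   0.222 -0.024  0.351  0.077  0.209] [ 0.531 -0.243  0.187] mouthdir [ 0.08 -0.37 -0.93] lowest 0.12 [-0.95  0.49  1.7   0.86  1.86 -1.02] 0.0
80 40 [-0.087  0.239 -0.087  0.297 -0.075  0.254] [ 0.498 -0.247  0.18 ] mouthdir [ 0.59 -0.29 -0.75] lowest 0.105 [-1.    0.53  1.74  0.91  1.98 -1.61] 0.0
```

Request:
send_rows(
  moves="-0.004 0.03 -0.01 0.15 -0.03 0.12 -1; -0.008 0.06 -0.02 0.3 -0.06 0.24 -1; -0.014 0.09 -0.032 0.44 -0.1 0.34 -1; -0.024 0.12 -0.048 0.45 -0.13 0.34 -1; -0.034 0.15 -0.064 0.45 -0.16 0.334 -1; -0.05 0.172 -0.076 0.41 -0.19 0.31 -1; -0.065 0.195 -0.086 0.38 -0.21 0.29 -1; -0.078 0.212 -0.093 0.35 -0.23 0.28 -1; -0.078 0.212 -0.093 0.35 -0.23 0.28 -1; -0.078 0.212 -0.093 0.35 -0.23 0.28 -1; -0.078 0.212 -0.093 0.35 -0.23 0.28 -1; -0.078 0.212 -0.093 0.35 -0.23 0.28 -1",
)

```text
time: 10.52
eef_pos: [0.4733, -0.23, 0.1768]
tcp_rot: [0.437, 0.695, 0.545, -0.169]
contact_force: [0.3, 0.3, -1.8]
opening: 0.727
finger_force: 112.7
```

```bash
python3 - <<'E'
from h import *
from rel import *
s=ctrl.get_state();print(np.round(s["qpos"],2),s["contact_force"],s["finger_force"])
A=Cam("scene");B=Cam("side")
o=np.zeros((480,800,3),np.uint8)
o[:,:400]=cv2.resize(A.im[210:410,80:255],(400,457))[:480].copy() if False else cv2.resize(A.im[190:430,60:260],(400,480))
o[:,400:]=cv2.resize(B.im[240:480,250:450],(400,480))
cv2.imwrite("pics/tip1.png",o[:,:,::-1])
E
```

```text
[-1.02  0.43  1.82  0.79  1.86 -1.65] [ 0.28779929  0.31783595 -1.78921613] 112.74973690509796
```

Request:
send_rows(
  moves="0 0 0.028 0 0 -0.1 -1; 0 0 0.055 0 0 -0.1 -1; 0 -0.03 0.055 0 0 -0.1 -1; 0 -0.06 0.055 0 0 -0.1 -1; 0 -0.06 0.03 0 0 -0.1 -1; 0 -0.06 0 0 0 -0.1 -1; 0 -0.03 0 0 0 0 -1; 0 0 0 0 0 0 -1; 0 0.02 0 0 0 0 -1; 0 0 0 0 0 0 -1; 0 0 0 0 0 0 -1; 0 0 0 0 0 0 -1",
)

```text
time: 12.12
eef_pos: [0.4728, -0.2304, 0.1764]
tcp_rot: [0.437, 0.695, 0.546, -0.169]
contact_force: [-0.8, 0.2, -1.7]
opening: 0.729
finger_force: 112.8
```

```bash
python3 - <<'E'
from h import *
from rel import *
fz=[]
for i in range(4):
    A=Cam("scene"); fz.append(round(ctrl.get_state()["contact_force"][2],2))
B=Cam("side"); print(fz, ctrl.get_state()["time"])
o=np.zeros((480,800,3),np.uint8)
o[:,:400]=cv2.resize(A.im[190:430,60:260],(400,480))
o[:,400:]=cv2.resize(B.im[240:480,250:450],(400,480))
cv2.imwrite("pics/tip2.png",o[:,:,::-1])
E
```

```text
[np.float64(-2.37), np.float64(-1.69), np.float64(-2.63), np.float64(-2.87)] 12.375
```

View pics/tip2.png

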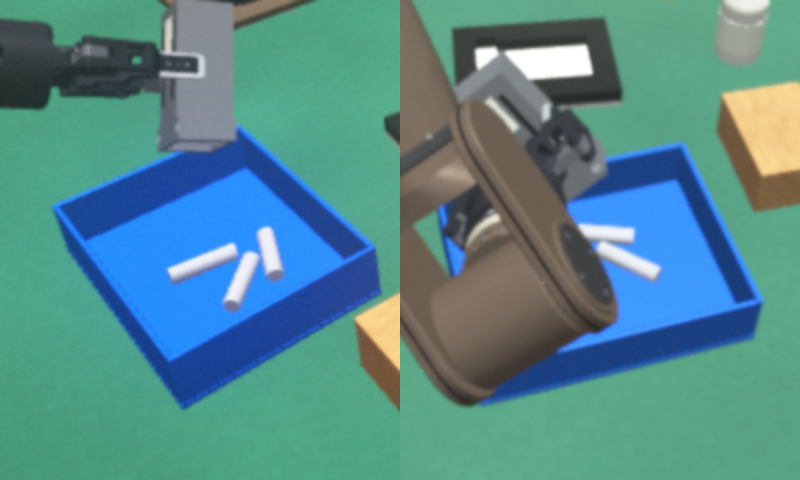

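All three pins lie in the tote, at crop (202,262), (241,281) and (270,254), and the felt weight is steady at about 2.3 N. Now levelling and going to a look-out pose behind the tray.

```bash
python3 - <<'E'
from rel import *
p,R=cur();q=ctrl.get_state()["qpos"]
for tp,tR in (([.50,-.24,.27],orient(70,0)),([.54,-.08,.25],orient(35,0)),([.46,.022,.20],orient(-9,0))):
    qq,er=ik(tp,tR*OFF.inv(),q); print(rel(tp,tR,p,R), np.round(qq,2),round(er,4)); p,R,q=np.array(tp),tR,qq
E
```

```text
[ 0.06  -0.189  0.11   0.239  0.395 -0.174] [-0.63 -0.03  1.82  0.    1.35 -0.28] 0.0
[ 0.     0.     0.097  0.82  -0.086  0.1  ] [-0.33 -0.04  1.87  0.    1.32  0.63] 0.0
[ 0.     0.     0.122 -0.035 -0.647  0.25 ] [-0.17 -0.23  2.12 -0.    1.24  1.55] 0.0
```

Request:
send_rows(
  moves="0.006 -0.019 0.011 0.1 0.16 -0.07 -1; 0.012 -0.038 0.022 0.2 0.32 -0.14 -1; 0.02 -0.063 0.037 0.24 0.395 -0.174 -1; 0.028 -0.088 0.051 0.24 0.395 -0.174 -1; 0.036 -0.113 0.066 0.24 0.395 -0.174 -1; 0.044 -0.138 0.08 0.24 0.395 -0.174 -1; 0.052 -0.163 0.095 0.24 0.395 -0.174 -1; 0.06 -0.189 0.11 0.24 0.395 -0.174 -1; 0.06 -0.189 0.11 0.24 0.395 -0.174 -1; 0.06 -0.189 0.11 0.24 0.395 -0.174 -1",
)

```text
time: 13.62
eef_pos: [0.4996, -0.2393, 0.2693]
tcp_rot: [0.819, 0.574, 0.001, -0.0]
contact_force: [-0.4, -0.1, -2.2]
opening: 0.724
finger_force: 112.7
```

Request:
send_rows(
  moves="0 0 0.025 0.2 -0.02 0.02 -1; 0 0 0.05 0.41 -0.04 0.05 -1; 0 0 0.075 0.62 -0.065 0.08 -1; 0 0 0.097 0.82 -0.086 0.1 -1; 0 0 0.097 0.82 -0.086 0.1 -1",
)

```text
time: 14.25
eef_pos: [0.5395, -0.0785, 0.2488]
tcp_rot: [0.953, 0.302, 0.001, -0.001]
contact_force: [-0.1, -0.4, -2.4]
opening: 0.728
finger_force: 112.6
```

```bash
python3 -c "
from rel import *
p,R=cur();print(p,R.as_quat())
print(rel([.46,.022,.20],orient(-9,0),p,R))"
```

```text
[ 0.53946388 -0.0785358   0.24880561] [ 9.53231406e-01  3.02238823e-01  5.74267495e-04 -1.11839909e-03]
[-0.    -0.     0.123 -0.036 -0.639  0.245]
```

Request:
send_rows(
  moves="0 0 0.025 0 -0.12 0.05 -1; 0 0 0.05 -0.01 -0.27 0.1 -1; 0 0 0.075 -0.02 -0.42 0.16 -1; 0 0 0.1 -0.03 -0.55 0.22 -1; 0 0 0.123 -0.036 -0.64 0.245 -1; 0 0 0.123 -0.036 -0.64 0.245 -1; 0 0 0.123 -0.036 -0.64 0.245 -1",
)

```text
time: 15.12
eef_pos: [0.4614, 0.0195, 0.2012]
tcp_rot: [0.997, -0.08, 0.002, 0.0]
contact_force: [0.5, -0.4, -1.7]
opening: 0.73
finger_force: 112.6
```

```bash
python3 - <<'E'
from h import *
from rel import *
s=ctrl.get_state();print(s["eef_pos"],s["tcp_rot"])
W=Cam("wrist"); cv2.imwrite("pics/w3.png",W.im[:,:,::-1])
E
```

```text
[0.46136601 0.01948404 0.20122537] [ 9.96803024e-01 -7.98786809e-02  1.76719792e-03  6.61304533e-05]
```

View pics/w3.png

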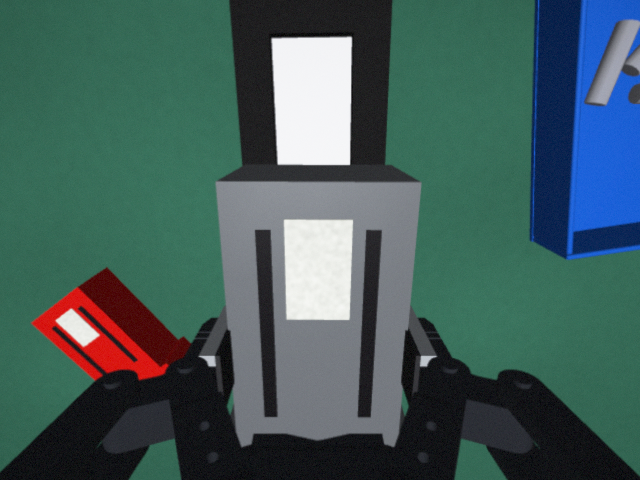

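The held magazine's top fills (217–420, 182–445). Ahead of it is the tray with the white stem floor at (272–352, 38–165). I'll measure both in the same picture.

```bash
cat > meas.py <<'E'
from h import *
from rel import *
def run(W,p,R):
    g=cv2.cvtColor(W.im,cv2.COLOR_RGB2GRAY).astype(float)
    def edge(line,rng,horiz):  # sub-pixel strongest-gradient position near a line
        out=[]
        for t in rng:
            c,hw,sg=line(t); idx=np.arange(int(c-hw),int(c+hw)+1)
            v=g[idx,t] if horiz else g[t,idx]
            v=cv2.GaussianBlur(v.reshape(-1,1),(1,5),0).ravel()
            d=np.clip(np.diff(v)*sg,0,None); d[d<d.max()*.4]=0
            x=idx[0]+.5+(d*np.arange(len(d))).sum()/d.sum(); out.append((t,x) if horiz else (x,t))
        return np.array(out)
    return edge
def line2(P):
    f=cv2.fitLine(P.astype(np.float32),cv2.DIST_HUBER,0,.001,.001).ravel(); return f[2:],f[:2]*np.sign(f[np.argmax(abs(f[:2]))])
E
python3 - <<'E'
from meas import *
p,R=cur(); W=Cam("wrist"); e=run(W,p,R)
# into tool axes: x fwd, y
def intool(uv,d):   # plane tool z=d
    r=R.inv().apply(W.ray(uv)); o=R.inv().apply(W.E[:3,3]-p); return o+r*((d-o[2])/r[:,2])[:,None]
Lm=e(lambda t:(217+(t-182)*18/263,8,1),range(195,290,5),False); Rm=e(lambda t:(420-(t-182)*17/263,8,-1),range(195,290,5),False)
Bm=e(lambda t:(182,7,1),range(235,405,10),True); Lo=e(lambda t:(165,6,-1),list(range(275,350,6)),True)
for n,P,d in(("L",Lm,-.0484),("R",Rm,-.0484),("Back",Bm,-.0484),("Lowback",Lo,.0016)):
    q=intool(P,d)[:,:2]; c,v=line2(q); print(n,np.round(c*1000,1),"deg",round(np.degrees(np.arctan2(v[1],v[0])),2),"scatter",np.round(1000*np.abs((q-c)@[-v[1],v[0]]).max(),2))
Lc=e(lambda t:(272+(t-38)*4/127,7,1),range(45,160,5),False); Rc=e(lambda t:(352-(t-38)*1/127,7,-1),range(45,160,5),False); Fc=e(lambda t:(38,6,1),range(280,347,6),True)
for n,P in(("cL",Lc),("cR",Rc),("cF",Fc)):
    q=W.plane(P,.006)[:,:2]; c,v=line2(q); print(n,np.round(c,4),"deg",round(np.degrees(np.arctan2(v[1],v[0])),2),np.round(1000*np.abs((q-c)@[-v[1],v[0]]).max(),2))
print("tool yaw",np.degrees(np.arctan2(*R.apply([1,0,0])[1::-1])),p)
E
```

```text
L [ 45.5 -32.4] deg 0.18 scatter 0.07
R [41.8 31.6] deg 0.15 scatter 0.07
Back [63.6  3.7] deg 90.22 scatter 0.09
Lowback [63.3 -2.1] deg 90.08 scatter 0.39
cL [0.5663 0.0432] deg -8.36 0.17
cR [ 0.5557 -0.0255] deg -8.34 0.29
cF [6.113e-01 4.000e-04] deg 81.51 0.15
tool yaw -9.194989560589335 [0.46148968 0.01956054 0.2013061 ]
```

Request:
send_rows(
  moves="0 0 -0.002 0.1 -0.01 0.2 -1; 0 0 -0.003 0.2 -0.02 0.42 -1; 0 0 -0.003 0.2 -0.02 0.62 -1; 0 0 -0.003 0.2 -0.02 0.75 -1; 0 0 -0.003 0.2 -0.02 0.79 -1; 0 0 -0.003 0.2 -0.02 0.79 -1; 0 0 -0.003 0.2 -0.02 0.79 -1",
)

```text
time: 16.1
eef_pos: [0.5027, 0.0179, 0.0445]
tcp_rot: [0.997, -0.071, 0.003, 0.0]
contact_force: [-0.4, -0.2, -1.9]
opening: 0.727
finger_force: 112.7
```

```bash
python3 - <<'E'
from h import *
from rel import *
s=ctrl.get_state();print(s["eef_pos"],s["tcp_rot"])
W=Cam("wrist"); cv2.imwrite("pics/w4.png",W.im[:,:,::-1])
g=cv2.cvtColor(W.im,cv2.COLOR_RGB2GRAY)
# predicted cutout floor corners and rows/cols of bright floor above the magazine
print(W.proj([[.6113+.0343*.146,.0004+.0343*.989,.006],[.6113-.0343*.146,.0004-.0343*.989,.006]]))
for v in (60,90,110,130,150): 
    u=np.where(g[v]>170)[0]; print(v,u.min() if len(u) else None,u.max() if len(u) else None)
for x in(300,320): u=np.where(g[:200,x]>170)[0]; print(x,u.min() if len(u) else None,u.max() if len(u) else None)
E
```

```text
[0.50271648 0.01792619 0.0444714 ] [ 9.97477344e-01 -7.09281827e-02  2.84976607e-03  1.41304129e-04]
[[253.40190831  60.15164271]
 [391.8844725   60.86924466]]
60 None None
90 253 388
110 254 387
130 255 386
150 256 385
300 62 164
320 62 164
```

View pics/w4.png

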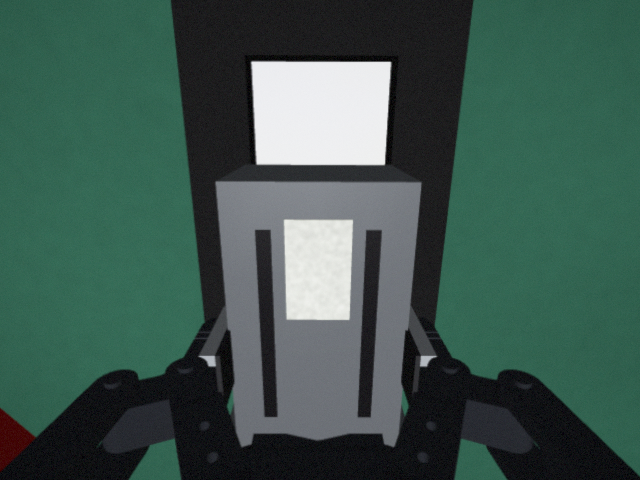

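The picture shows the magazine level over the tray and lined up with the cutout. The floor's far edge is at row 62, its sides at columns 253 and 388. Now the fine measurement at close range.

```bash
python3 - <<'E'
from meas import *
p,R=cur(); W=Cam("wrist"); e=run(W,p,R)
def intool(uv,d):
    r=R.inv().apply(W.ray(uv)); o=R.inv().apply(W.E[:3,3]-p); return o+r*((d-o[2])/r[:,2])[:,None]
Lm=e(lambda t:(217+(t-182)*18/263,8,1),range(195,290,5),False); Rm=e(lambda t:(420-(t-182)*17/263,8,-1),range(195,290,5),False)
Bm=e(lambda t:(182,7,1),range(235,405,10),True); Lo=e(lambda t:(165,6,-1),list(range(275,370,6)),True)
Lc=e(lambda t:(252+(t-80)*4/80,7,1),range(72,158,4),False); Rc=e(lambda t:(390-(t-80)*4/80,7,-1),range(72,158,4),False); Fc=e(lambda t:(62,6,1),range(265,380,6),True)
f=p[2]-.006; top=p[2]-.024
Lt=e(lambda t:(247+(t-80)*4/80,5,-1),range(72,158,4),False)
for n,P,d in(("L",Lm,-.0484),("R",Rm,-.0484),("Back",Bm,-.0484),("Lowback",Lo,.0016),("cL",Lc,f),("cR",Rc,f),("cF",Fc,f)):
    q=intool(P,d)[:,:2]; c,v=line2(q); print(n,np.round(c*1000,1),"deg",round(np.degrees(np.arctan2(v[1],v[0])),2),"scatter",np.round(1000*np.abs((q-c)@[-v[1],v[0]]).max(),2))
print(p,"yaw",np.degrees(np.arctan2(*R.apply([1,0,0])[1::-1])),R.apply([0,0,1]))
E
```

```text
L [ 44.2 -32.5] deg 0.24 scatter 0.06
R [46.3 31.6] deg 0.15 scatter 0.1
Back [63.6 -1.3] deg 90.2 scatter 0.09
Lowback [63.3  2.7] deg 90.13 scatter 0.1
cL [ 84.6 -33.6] deg 0.27 scatter 0.12
cR [88.8 35.6] deg 0.21 scatter 0.16
cF [109.5   1.7] deg 90.11 scatter 0.13
[0.50261033 0.01799804 0.04446591] yaw -8.13546918999875 [ 5.66850663e-03 -6.39211168e-04 -9.99983730e-01]
```

The cutout is 69.2 mm wide, which fits the description. The magazine needs 43.7 mm forward, 1.45 mm in tool y, no turn, then 37 mm down.

Request:
send_rows(
  moves="0 0 0 0.08 0.003 0 -1; 0 0 0 0.16 0.005 0 -1; 0 0 0 0.21 0.007 0 -1; 0 0 0 0.218 0.007 0 -1; 0 0 0 0.218 0.007 0 -1; 0 0 0 0.218 0.007 0.04 -1; 0 0 0 0.218 0.007 0.07 -1; 0 0 0 0.218 0.007 0.09 -1; 0 0 0 0.218 0.007 0.11 -1; 0 0 0 0.218 0.007 0.125 -1; 0 0 0 0.218 0.007 0.125 -1",
)

```text
time: 17.58
eef_pos: [0.5441, 0.0108, 0.0176]
tcp_rot: [0.997, -0.071, 0.001, -0.0]
contact_force: [0.4, 0.1, -1.8]
opening: 0.73
finger_force: 112.7
```

No resistance, and the underside is already 8 mm into the cutout. Going on down and releasing gently.

Request:
send_rows(
  moves="0 0 0 0 0 0.015 -1; 0 0 0 0 0 0.03 -1; 0 0 0 0 0 0.042 -1; 0 0 0 0 0 0.048 -1; 0 0 0 0 0 0.048 -1; 0 0 0 0 0 0.048 -1",
)

```text
time: 18.32
eef_pos: [0.5443, 0.0107, 0.0084]
tcp_rot: [0.997, -0.071, 0.001, -0.0]
contact_force: [-0.1, 0.2, -1.6]
opening: 0.725
finger_force: 112.7
```

Request:
send_rows(
  moves="0 0 0 0 0 0.004 -1; 0 0 0 0 0 0.008 -1; 0 0 0 0 0 0.008 -1",
)

```text
time: 18.7
eef_pos: [0.5446, 0.0107, 0.0077]
tcp_rot: [0.997, -0.071, 0.001, 0.0]
contact_force: [-2.8, -0.5, 5.7]
opening: 0.732
finger_force: 113.6
```

It is seated: the floor contact came at the predicted height. Now letting go and retreating straight up.

Request:
send_rows(
  moves="0 0 0 0 0 0 0.6; 0 0 0 0 0 0 0.9; 0 0 0 0 0 0 1; 0 0 0 0 0 0 1; 0 0 0 0 0 -0.05 1; 0 0 0 0 0 -0.2 1; 0 0 0 0 0 -0.45 1; 0 0 0 -0.1 0 -0.7 1; 0 0 0 -0.2 0 -0.9 1; 0 0 0 -0.3 0 -0.9 1; 0 0 0 -0.3 0 -0.9 1",
  newtons=20,
)

```text
time: 20.08
eef_pos: [0.484, 0.0194, 0.1876]
tcp_rot: [0.997, -0.071, 0.002, 0.0]
contact_force: [-0.5, -0.7, -0.9]
opening: 1.004
finger_force: 0.0
```

```bash
python3 - <<'E'
from meas import *
W=Cam("wrist"); p,R=cur(); print(p,ctrl.get_state()["time"])
H=W.hsv(); m=((H[...,1]<60)&(H[...,2]>85)).astype(np.uint8)
c=W.proj([.5447,.0112,.056])[0]; print("pred centre",c)
ks,_=cv2.findContours(m,cv2.RETR_EXTERNAL,cv2.CHAIN_APPROX_NONE)
for k in ks:
    if cv2.contourArea(k)>1500:
        P=W.plane(k[:,0].astype(float),.056)[:,:2]; print(cv2.boundingRect(k),cv2.minAreaRect(P.astype(np.float32)))
cv2.imwrite("pics/w5.png",W.im[:,:,::-1])
for n,z in(("scene",0),("side",0)):
    C=Cam(n); cv2.imwrite(f"pics/{n}_end.png",C.im[:,:,::-1])
    # pins in tote: bright low-saturation blobs
    H=C.hsv(); q=C.proj([[.42,-.37,.01],[.64,-.37,.01],[.64,-.21,.01],[.42,-.21,.01]]).astype(np.int32)
    mk=np.zeros((480,640),np.uint8); cv2.fillConvexPoly(mk,q,1); b=mk&((H[...,1]<70)&(H[...,2]>90)).astype(np.uint8)
    N,_,st,ce=cv2.connectedComponentsWithStats(b); print(n,[(int(s[4]),np.round(x).tolist()) for s,x in zip(st[1:],ce[1:]) if s[4]>15])
E
```

```text
[0.48436689 0.019305   0.18699571] 20.125
pred centre [317.67889531 149.5864194 ]
(268, 58, 99, 175) ((0.5432838201522827, 0.010925039649009705), (0.08108793944120407, 0.13053865730762482), 80.8812255859375)
(594, 54, 46, 84) ((0.5490125417709351, -0.21850897371768951), (0.021667776629328728, 0.05696669593453407), 70.13998413085938)
scene [(196, [195.0, 316.0]), (251, [161.0, 321.0]), (224, [180.0, 330.0])]
side [(480, [357.0, 363.0]), (238, [343.0, 382.0])]
```

The magazine is seated at (0.543, 0.011), with its top face the right size at the seated height. Three pins are in the tote and the gripper is clear. Handing in.

```bash
python3 -c "
from plant import ctrl
print(ctrl.sign_off())"
```

```text
the job is handed in; nothing more can be done
None
```

The job is handed in at about 20 s: all three pins are in the tote, and the empty grey magazine lies home in the tray the right way round and released; the tape roll, bottle and carton were not approached, though I did not re-measure them at the end.

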